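# Load a vial into the bench reader and relatch its push-latch cover

### The arm

A 7-joint arm with a two-finger parallel gripper is mounted at the origin on the work surface. World frame = base frame: x ahead of the robot, y to its left, z up, the work surface at z = 0. Lengths are in m, angles in rad, forces in N, time in s.
With the tool pointing down it reaches from about 0.425 to 0.875 m from the base axis. Payload 4.7 kg.
Tool frame: the origin (TCP) lies between the finger pads; the fingertips stand bot.tcp_to_tips ahead of it and the grasp point (between the pads) lies 8 mm behind it (bot.tcp_to_tips is the distance from the TCP to the fingertips, in m); z points along the fingers, y is the direction in which the jaws open and shut (so a half turn about z gives the same grasp; the last joint's range is limited). The gripper opens to 85 mm and grips with 20 to 120 N. Pads are 22 mm wide; open, the fingers measure 114 mm over their backs; the gripper's body (76 mm by 85 mm) begins 54 mm behind the grasp point. The pads swing forward as they close: fully open they stand 13 mm farther back than shut.
Start: joints at [-1.173, 0.321, -0.07, 1.45, 0.023, 1.371, -0.057], TCP at [0.243, 0.603, 0.242] pointing down, gripper open.
Joint ranges: [-2.86, 2.86], [-0.3, 2.09], [-1.38, 1.24], [0.06, 2.45], [-1.56, 4.7], [0.09, 2.05], [-2.69, 2.69]. Speed limits (rad/s): [2.57, 2.57, 3.14, 3.14, 3.14, 3.14, 3.14].

### API

Orientations are given as a rotation vector (axis times angle).
In Python, from workcell import bot, snapshot gives the robot as it stands.
- The arm moves only by the tool apply_moves, never from a script. Its argument "steps" is a list of rows, each a list of 7 numbers: the shift along the world's x, y, z in m, then the turn, a rotation vector about the world's x, y, z in rad, then the opening, from -1 (shut) to 1 (fully open). A call has 1 to 5 rows; each row is the pose to reach, as a shift and turn from the pose commanded when the call began; what a row does not reach only later rows make up. A row lasts 1/12 s, in which the tool goes at most 41.7 mm and 7.16 degrees, less where a joint would pass 70% of its speed; a pose out of reach is approached as far as the arm can. A call with a gripper value outside its range is refused whole. The fingers move at their own pace and stop on an object; the grip force is fixed at half the most. Time passes only in rows, so rows that repeat a pose let the fingers close. It gives the time, the measured TCP pose, the force and the opening at its end, in the units of the state.
- bot.state(): the state, without advancing time (a new reading comes with each control period).
- snapshot(name): name is "scene" or "top" or "wrist"; returns a dict with "image" (400x640x3 uint8, red, green, blue), "fx", "fy", "cx", "cy" (pixels), "R" (3x3) and "t" (3): a world point X has camera coordinates R X + t; the wrist camera has in their place "T_tool_cam" (4x4, takes a point from camera to tool coordinates, whose origin is the TCP and whose axes are the flange's). Camera axes: x right, y down, z forward; pixel columns grow to the right and rows downward; lengths in m; the calibration is good to about 2 mm. The wrist camera is an equidistant fisheye: a pixel r from the principal point sees the ray r / f radians off the axis. A picture is of the moment at which its call begins: read the wrist's pose just before it. There is no depth.
- bot.job_done(): hands the job in, once; it reports no verdict.
The state is a dict: "clock": time; "joints": joint angles; "joint_vel": joint speeds; "tau": joint torques, N m; "ee_pos": TCP position; "orientation": TCP orientation; "wrist_force": force on the tool from outside, world axes, zero at the start; "moment": the same for the moment, N m; "width": finger opening in m.
Only numpy, scipy, OpenCV 4.12 (cv2) and the standard library are available. Lean on these libraries where they do the work, as an engineer would, in place of code of your own. Each camera call takes 0.05 s, during which the arm holds its last target. There are 200 camera calls.

### The job

Press the front of the vial reader's cover to release its push latch so that the cover springs fully open, then stand the small amber vial fully home in the reader's well and let go of it. Swing the cover shut and press its front again until it latches and stays shut by itself. Move the cover slowly, never push on it harder than 25 N, and leave the jar and the flask where they stand.

Things in the scene. Friction and masses are not known exactly. Their poses are not given: they have to be found in the camera images.
- reader: Vial reader: white plastic instrument fixed to the bench, 200 (x) x 180 (y) x 52 mm; origin at the centre of its underside, z up, its front (display, buttons) faces its -x. A grey plinth (104 x 100 mm) rises in its middle to 68 mm and carries the well; a grey cover hinged at the back hides it while shut. A push-push latch holds the cover: a full press releases it, the next holds it again.
- reader_well (a point): Centre of the mouth of the round blind well on top of the plinth, 10 mm to the reader's -x from its origin, 68 mm above the bench: 29 mm diameter, 2.5 mm chamfer, 34 mm deep (floor 34 mm above the bench).
- lid (a joint): Opening angle of the cover, rad: 0 = latched shut, 1.72 = fully open (stop), negative = pressed below the latched height (0.009 rad per mm at the pad). A spring always drives it open, 2 to 5 N at the pad. Released and let go, it opens fully within 2 s. Pressed past the trip point from open and let go, it rises to 0 and stays; pressed too little, it springs open again.
- cover: Grey cover, an upside-down tray 130 (x) x 120 (y) x 52 mm, 4 mm walls; origin on the hinge line, axes as the reader's while shut, extends to its -x. A steel tongue and rubber foot hang 40 mm below its front edge. Open, it leans a little backwards, outer top away from the robot: shut it by pushing that face near its free edge from behind, in an arc round the hinge. Bears at most 25 N.
- cover_pad (a point): Centre of the thin rubber pad (34 x 60 mm) on the cover's outer top near its front edge, the place to press down: 112 mm before the hinge, 54 mm above it. The trip point lies 4 to 11 mm below the latched height, differs from unit to unit and cannot be seen: a buffer is felt just before it, it trips at 6 to 10 N, then the load grows 5 to 6 N per mm. Knocks at over 30 mm/s peak above 20 N.
- cover_hinge (a point): Centre of the hinge line of the cover (parallel to the reader's y), 60 mm to the reader's +x from its origin, 68 mm above the bench.
- vial: The small slim vial: amber glass with a white screw cap, 26 mm diameter, 70 mm high (the cap is the top 18 mm), upright, loose, about 40 g; origin at the centre of its underside. When home in the well 36 mm of it stand above the plinth.
- jar: Bystander: squat clear glass jar, 58 mm diameter, 52 mm high, loose; origin at the centre of its underside.
- flask: Bystander: white plastic bottle, 40 mm diameter, 88 mm high, loose; origin at the centre of its underside.
Mind the look-alikes: they are no part of the job. What is meant by the vial is not blue, and is the larger of those in its own colour.

How it is judged:
On the way, in this order (a step that is already met when the one before it is completed fails the run):
1. the cover is released and has sprung open (value of joint lid above 1.5 rad), for 0.2 s.
2. the vial stands home in the well, let go, with the cover still open (horizontal distance between vial and reader_well below 0.005 m and z of vial in the frame of reader between 0.028 and 0.038 m and angle between vial's own z axis and vertical below 0.12 rad and value of joint lid above 1.2 rad and contact force between vial and the fingers below 0.1 N), for 0.2 s.
At the end, for the whole second after the job is handed in: The cover is latched shut by itself (lid between -0.02 and 0.03 rad, at rest), and the vial stands in the well under it: axis within 5 mm of the well's centre, underside 28 to 38 mm above the reader's underside (well floor 34 mm), within 0.12 rad of upright, at rest (horizontal distance between vial and reader_well below 0.005 m and z of vial in the frame of reader between 0.028 and 0.038 m and angle between vial's own z axis and vertical below 0.12 rad and value of joint lid between -0.02 and 0.03 rad and velocity of joint lid between -0.05 and 0.05 rad/s and linear speed of vial below 0.02 m/s); the robot touches nothing.
It fails at once if the cover is pushed with more than 25 N (contact force between cover and the fingers above 25 N or contact force between cover and the arm above 25 N).
It fails at once if the vial is tipped over (angle between vial's own z axis and vertical above 0.8 rad).
It fails at once if the jar is moved by more than 30 mm (distance of jar from where it was at the start of the episode above 0.03 m).
It fails at once if the flask is moved by more than 30 mm (distance of flask from where it was at the start of the episode above 0.03 m).
It also fails if it takes over 72 s, if anything falls off the work surface, if the arm or the gripper's body presses on something with over 40 N, if the wrist force passes 120 N, or if a joint passes its speed limit or range.

## Working session

There is one attempt and no reset: what is moved stays moved. The work goes in short steps, Python scripts to look and compute and a tool call to move; the robot and the scene stay as the last step left them, time stands still between calls to the robot, and variables do not carry over. Pictures are saved under pics/ and viewed, about 8 in all and at most 12, crops included, and the job is handed in when it is done.

Besides the shell and the picture viewer there is one more tool, called as name(argument=value, ...), one argument or row to a line, values as JSON. apply_moves: Moves the arm, as the interface text tells. Its arguments: {"type":"object","properties":{"steps":{"type":"array"}},"required":["steps"]}

```bash
ls; mkdir -p pics
python3 - <<'E'
from workcell import bot, snapshot
import cv2, numpy as np, pickle
s=bot.state(); print({k:np.round(v,3).tolist() for k,v in s.items()}, bot.tcp_to_tips)
d={}
for n in("scene","top"):
    c=snapshot(n); d[n]=c
    print(n,{k:np.round(v,3).tolist() for k,v in c.items() if k!="image"})
    cv2.imwrite(f"pics/{n}0.png",c["image"][:,:,::-1])
pickle.dump(d,open("d0.pkl","wb"))
E
```

```text
pics
{'clock': 0.0, 'joints': [-1.173, 0.322, -0.07, 1.452, 0.023, 1.371, -0.057], 'joint_vel': [-0.001, 0.002, -0.001, 0.0, -0.0, -0.001, 0.001], 'tau': [-0.001, -49.358, -0.382, -31.433, 0.013, 0.011, -0.0], 'ee_pos': [0.243, 0.602, 0.241], 'orientation': [-0.599, -3.084, 0.003], 'wrist_force': [-0.65, 0.301, 0.556], 'moment': [-0.001, 0.024, 0.039], 'width': 0.085} 0.011
scene {'fx': 361.923, 'fy': 361.923, 'cx': 318.767, 'cy': 196.556, 'R': [[0.389, 0.921, -0.012], [0.53, -0.234, -0.815], [-0.754, 0.311, -0.579]], 't': [-0.068, -0.23, 1.196]}
top {'fx': 396.308, 'fy': 396.308, 'cx': 318.507, 'cy': 208.198, 'R': [[0.003, -0.999, 0.04], [-0.998, -0.006, -0.069], [0.069, -0.04, -0.997]], 't': [-0.143, 0.494, 0.793]}
```

View pics/scene0.png

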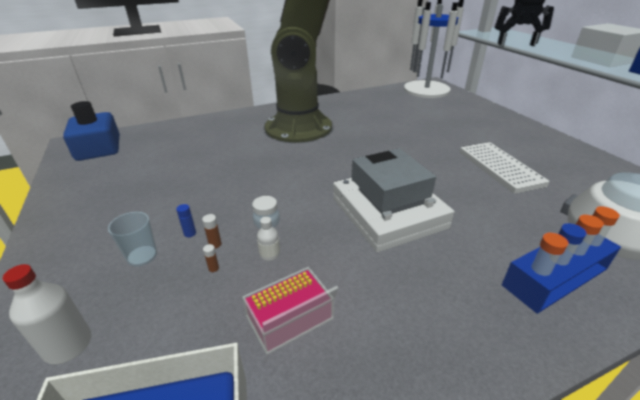

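View pics/top0.png

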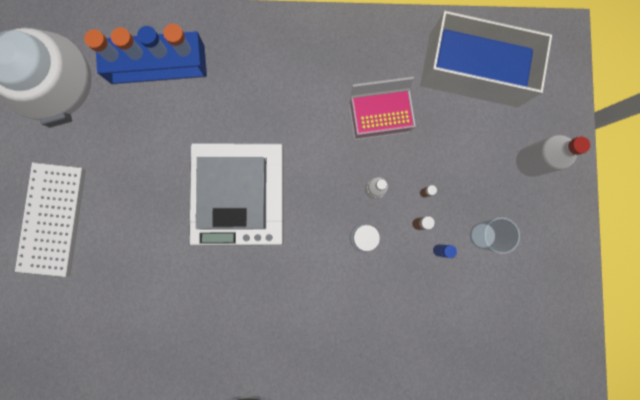

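The scene view shows the reader at (392,195), the larger amber vial at (211,231) with a smaller amber one at (211,258), a blue vial at (186,220), the jar at (133,238) and two white-capped items at (265,210) and (267,243). In the top view the reader is at (236,194), with its display towards the robot and the dark pad at (229,217). The large amber cap is at (427,223), the small one at (431,190).

```bash
cat > h.py <<'E'
import numpy as np, cv2
def ray(c,u,v):
    R=np.array(c["R"]);t=np.array(c["t"])
    d=R.T@np.array([(u-c["cx"])/c["fx"],(v-c["cy"])/c["fy"],1]); return -R.T@t,d
def plane(c,u,v,z):
    o,d=ray(c,u,v); return o+d*(z-o[2])/d[2]
def proj(c,X):
    p=np.array(c["R"])@X+np.array(c["t"]); return np.array([c["fx"]*p[0]/p[2]+c["cx"],c["fy"]*p[1]/p[2]+c["cy"]])
def tri(a,b):
    A=[];B=[]
    for c,u,v in(a,b):
        o,d=ray(c,u,v);d=d/np.linalg.norm(d);P=np.eye(3)-np.outer(d,d);A.append(P);B.append(P@o)
    X=np.linalg.lstsq(np.vstack(A),np.hstack(B),rcond=None)[0]
    return X
def blobs(m,off=(0,0),amin=15):
    n,l,s,c=cv2.connectedComponentsWithStats(m.astype(np.uint8))
    return [(np.round(c[i]+off,1).tolist(),int(s[i,4]),s[i,:4].tolist()) for i in range(1,n) if s[i,4]>=amin]
E
python3 - <<'E'
import pickle; from h import *
d=pickle.load(open("d0.pkl","rb")); T=d["top"];S=d["scene"]
im=T["image"].astype(int); mn=im.min(2); mx=im.max(2)
print("cam",-T["R"].T@T["t"],-S["R"].T@S["t"])
# white reader
m=np.zeros(mn.shape,bool); m[135:255,180:295]=(mn[135:255,180:295]>150)
cnt=max(cv2.findContours(m.astype(np.uint8),0,2)[0],key=cv2.contourArea)
r=cv2.minAreaRect(cnt); bx=cv2.boxPoints(r); print(r)
P=np.array([plane(T,*b,0.052) for b in bx]); print(P.round(4)); print(np.linalg.norm(P-np.roll(P,1,0),axis=1), P.mean(0))
# cover & pad
sub=(slice(150,235),slice(190,272))
k=mx[sub]; print("pad",blobs(k<60,(190,150)))
b=max(blobs(k<60,(190,150)),key=lambda q:q[1]); print("pad@.122",plane(T,*b[0],.122))
m=(mx[sub]<150).astype(np.uint8); cnt=max(cv2.findContours(m,0,2)[0],key=cv2.contourArea)+np.array([190,150])
r=cv2.minAreaRect(cnt);print("cover",r); P=np.array([plane(T,*q,.12) for q in cv2.boxPoints(r)]);print(P.round(4),P.mean(0))
# caps
off=(340,170);sub=(slice(170,270),slice(340,530))
for q in blobs(mn[sub]>150,off): print("white",q,plane(T,*q[0],.07),plane(T,*q[0],.088))
A=im[sub]; print("amber",blobs((A[...,0]-A[...,2]>35),off,5)); print("blue",blobs((A[...,2]-A[...,0]>50),off,5))
B=S["image"].astype(int);sub=(slice(180,290),slice(90,300));A=B[sub]
print("S white",blobs(A.min(2)>150,(90,180)));print("S amber",blobs(A[...,0]-A[...,2]>35,(90,180)))
cv2.imwrite("pics/crop1.png",cv2.resize(np.hstack([T["image"][165:275,340:530],S["image"][180:290,90:300]]),None,fx=2,fy=2,interpolation=2)[:,:,::-1])
E
```

```text
cam [ 0.43871572 -0.1083431   0.82998762] [ 1.04994788 -0.36358903  0.50392528]
((235.0, 193.5), (101.0, 92.0), 90.0)
[[ 0.6195  0.1156  0.052 ]
 [ 0.6217 -0.0647  0.052 ]
 [ 0.422  -0.0665  0.052 ]
 [ 0.4217  0.1107  0.052 ]]
[0.19782632 0.1803012  0.19964547 0.17720114] [0.52122869 0.02378112 0.052     ]
pad [([229.2, 216.9], 531, [24, 59, 32, 17])]
pad@.122 [0.47124511 0.0217513  0.122     ]
cover ((231.0, 193.0), (70.0, 70.0), 90.0)
[[ 0.5766  0.083   0.12  ]
 [ 0.5779 -0.0418  0.12  ]
 [ 0.4518 -0.0433  0.12  ]
 [ 0.4514  0.08    0.12  ]] [0.51445185 0.01949081 0.12      ]
white ([378.8, 185.2], 216, [30, 7, 18, 18]) [ 0.5366251  -0.25593445  0.07      ] [ 0.53430616 -0.25243881  0.088     ]
white ([431.8, 189.5], 81, [87, 15, 10, 10]) [ 0.52899463 -0.36008223  0.07      ] [ 0.52685641 -0.35411989  0.088     ]
white ([427.9, 222.3], 142, [82, 46, 13, 14]) [ 0.46491739 -0.35132207  0.07      ] [ 0.46429681 -0.34556721  0.088     ]
white ([366.5, 237.4], 555, [14, 54, 26, 27]) [ 0.43538641 -0.23132507  0.07      ] [ 0.43546526 -0.22841229  0.088     ]
white ([488.6, 235.3], 139, [144, 56, 10, 20]) [ 0.44007783 -0.47059343  0.07      ] [ 0.44004556 -0.46201367  0.088     ]
amber []
blue [([449.0, 251.0], 154, [101, 75, 16, 13])]
S white [([264.1, 202.8], 292, [162, 16, 25, 15]), ([208.5, 218.0], 93, [112, 34, 14, 9]), ([265.0, 219.7], 67, [170, 36, 11, 8]), ([266.5, 234.5], 202, [168, 48, 18, 14]), ([207.7, 248.2], 68, [113, 65, 11, 8])]
S amber [([212.8, 236.7], 166, [116, 48, 13, 19]), ([211.7, 263.5], 110, [117, 77, 10, 14]), ([287.1, 283.9], 313, [174, 93, 36, 17])]
```

View pics/crop1.png

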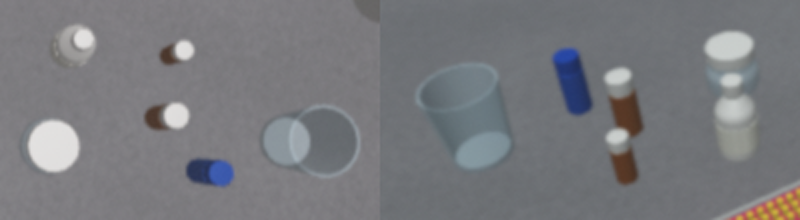

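The top crop shows the large amber vial's cap at full-image (428,222). The 58 mm white-lidded jar is at (367,238) and the flask is at (378,186). The pad lies near (0.469, 0.022). I'll turn the jaws along world y, close them and go above the pad.

apply_moves(
  steps=[
    [0.0143, -0.0374, 0, 0, 0, 0.096, -1],
    [0.0286, -0.0748, 0, 0, 0, 0.192, -1],
    [0.0429, -0.1122, 0, 0, 0, 0.288, -1],
    [0.0572, -0.1496, 0, 0, 0, 0.384, -1],
    [0.0715, -0.187, 0, 0, 0, 0.384, -1],
  ],
)

```text
clock: 0.52
ee_pos: [0.3151, 0.4136, 0.2418]
orientation: [0.007, -3.141, 0.001]
wrist_force: [1.9, 0.1, 0.1]
width: 0.0256
```

apply_moves(
  steps=[
    [0.0143, -0.0374, 0, 0, 0, 0, -1],
    [0.0286, -0.0748, 0, 0, 0, 0, -1],
    [0.0429, -0.1122, 0, 0, 0, 0, -1],
    [0.0572, -0.1496, 0, 0, 0, 0, -1],
    [0.0715, -0.187, 0, 0, 0, 0, -1],
  ],
)

```text
clock: 0.93
ee_pos: [0.3865, 0.2266, 0.2421]
orientation: [0.001, -3.141, -0.0]
wrist_force: [0.7, 0.1, 0.2]
width: -0.0
```

apply_moves(
  steps=[
    [0.0143, -0.0374, 0, 0, 0, 0, -1],
    [0.0286, -0.0748, 0, 0, 0, 0, -1],
    [0.0429, -0.1122, 0, 0, 0, 0, -1],
    [0.0572, -0.1496, 0, 0, 0, 0, -1],
    [0.0715, -0.187, 0, 0, 0, 0, -1],
  ],
)

```text
clock: 1.35
ee_pos: [0.4579, 0.0397, 0.2422]
orientation: [-0.0, 3.141, 0.001]
wrist_force: [0.6, 0.2, -0.4]
width: 0.0
```

apply_moves(
  steps=[
    [0.006, -0.018, -0.03, 0, 0, 0, -1],
    [0.006, -0.018, -0.06, 0, 0, 0, -1],
    [0.006, -0.018, -0.08, 0, 0, 0, -1],
    [0.006, -0.018, -0.09, 0, 0, 0, -1],
    [0.006, -0.018, -0.095, 0, 0, 0, -1],
  ],
)

```text
clock: 1.77
ee_pos: [0.4627, 0.0236, 0.1457]
orientation: [0.0, -3.139, 0.001]
wrist_force: [-0.1, -0.4, 1.2]
width: -0.0002
```

apply_moves(
  steps=[
    [0, 0, -0.0015, 0, 0, 0, -1],
    [0, 0, -0.003, 0, 0, 0, -1],
    [0, 0, -0.0045, 0, 0, 0, -1],
    [0, 0, -0.006, 0, 0, 0, -1],
    [0, 0, -0.0075, 0, 0, 0, -1],
  ],
)

```text
clock: 2.18
ee_pos: [0.4645, 0.024, 0.1406]
orientation: [-0.001, 3.14, 0.001]
wrist_force: [0.2, -0.3, -0.1]
width: 0.0
```

apply_moves(
  steps=[
    [0, 0, -0.001, 0, 0, 0, -1],
    [0, 0, -0.002, 0, 0, 0, -1],
    [0, 0, -0.003, 0, 0, 0, -1],
    [0, 0, -0.004, 0, 0, 0, -1],
    [0, 0, -0.005, 0, 0, 0, -1],
  ],
)

```text
clock: 2.6
ee_pos: [0.4639, 0.0237, 0.1348]
orientation: [-0.0, 3.141, 0.0]
wrist_force: [-0.0, 0.2, -1.1]
width: 0.0001
```

apply_moves(
  steps=[
    [0, 0, -0.001, 0, 0, 0, -1],
    [0, 0, -0.002, 0, 0, 0, -1],
    [0, 0, -0.003, 0, 0, 0, -1],
    [0, 0, -0.004, 0, 0, 0, -1],
    [0, 0, -0.005, 0, 0, 0, -1],
  ],
)

```text
clock: 3.02
ee_pos: [0.4635, 0.0237, 0.1298]
orientation: [0.0, -3.141, -0.0]
wrist_force: [-2.8, -0.1, 4.7]
width: 0.0
```

apply_moves(
  steps=[
    [0, 0, -0.0006, 0, 0, 0, -1],
    [0, 0, -0.0012, 0, 0, 0, -1],
    [0, 0, -0.0018, 0, 0, 0, -1],
    [0, 0, -0.0024, 0, 0, 0, -1],
    [0, 0, -0.0024, 0, 0, 0, -1],
  ],
)

```text
clock: 3.43
ee_pos: [0.4637, 0.0237, 0.1273]
orientation: [0.0, -3.141, -0.0]
wrist_force: [-4.3, -0.1, 4.9]
width: -0.0002
```

apply_moves(
  steps=[
    [0, 0, -0.0005, 0, 0, 0, -1],
    [0, 0, -0.001, 0, 0, 0, -1],
    [0, 0, -0.0015, 0, 0, 0, -1],
    [0, 0, -0.002, 0, 0, 0, -1],
    [0, 0, -0.002, 0, 0, 0, -1],
  ],
)

```text
clock: 3.85
ee_pos: [0.4636, 0.0238, 0.1259]
orientation: [0.0, -3.141, -0.001]
wrist_force: [-6.3, 0.2, 10.7]
width: -0.0
```

apply_moves(
  steps=[
    [-0.0005, 0, 0, 0, 0, 0, -1],
    [-0.001, 0, 0, 0, 0, 0, -1],
    [-0.0015, 0, -0.0002, 0, 0, 0, -1],
    [-0.002, 0, -0.0004, 0, 0, 0, -1],
    [-0.002, 0, -0.0004, 0, 0, 0, -1],
  ],
)

```text
clock: 4.27
ee_pos: [0.4635, 0.0237, 0.126]
orientation: [-0.0, 3.138, 0.001]
wrist_force: [-3.2, 1.0, 7.5]
width: -0.0004
```

apply_moves(
  steps=[
    [-0.0003, 0, -0.0005, 0, 0, 0, -1],
    [-0.0006, 0, -0.001, 0, 0, 0, -1],
    [-0.0009, 0, -0.0015, 0, 0, 0, -1],
    [-0.001, 0, -0.0015, 0, 0, 0, -1],
    [-0.001, 0, -0.0015, 0, 0, 0, -1],
  ],
)

```text
clock: 4.68
ee_pos: [0.4633, 0.0237, 0.1254]
orientation: [-0.0, 3.136, 0.001]
wrist_force: [-2.0, 0.2, 11.0]
width: 0.0002
```

apply_moves(
  steps=[
    [-0.0003, 0, -0.0005, 0, 0, 0, -1],
    [-0.0006, 0, -0.001, 0, 0, 0, -1],
    [-0.0006, 0, -0.0015, 0, 0, 0, -1],
    [-0.0006, 0, -0.0015, 0, 0, 0, -1],
    [-0.0006, 0, -0.0015, 0, 0, 0, -1],
  ],
)

```text
clock: 5.1
ee_pos: [0.463, 0.0237, 0.1247]
orientation: [-0.0, 3.136, 0.002]
wrist_force: [-5.6, -0.8, 15.7]
width: -0.0002
```

apply_moves(
  steps=[
    [0, 0, 0.006, 0, 0, 0, -1],
    [-0.005, 0, 0.025, 0, 0, 0, -1],
    [-0.012, -0.01, 0.06, 0, 0, 0, -1],
    [-0.02, -0.04, 0.095, 0, 0, 0, -1],
    [-0.02, -0.075, 0.115, 0, 0, 0, -1],
  ],
)

```text
clock: 5.52
ee_pos: [0.4414, -0.047, 0.2377]
orientation: [-0.009, 3.137, 0.002]
wrist_force: [1.8, -0.3, -0.4]
width: -0.0002
```

apply_moves(
  steps=[
    [0, -0.04, 0, 0, 0, 0, 0.3],
    [0, -0.08, 0, 0, 0, 0, 0.3],
    [0, -0.12, 0, 0, 0, 0, 0.3],
    [0.01, -0.16, 0, 0, 0, 0, 0.3],
    [0.02, -0.2, 0, 0, 0, 0, 0.3],
  ],
)

```text
clock: 5.93
ee_pos: [0.461, -0.2509, 0.2358]
orientation: [-0.001, 3.137, -0.001]
wrist_force: [0.9, -0.6, 0.5]
width: 0.0554
```

Run:
```python
from workcell import bot, snapshot
import cv2, numpy as np, pickle
d={n:snapshot(n) for n in("scene","top")}
print(bot.state()["clock"],bot.state()["joints"])
pickle.dump(d,open("d1.pkl","wb"))
cv2.imwrite("pics/both1.png",np.hstack([cv2.resize(d["scene"]["image"][60:270,260:500],None,fx=1.6,fy=1.6),cv2.resize(d["top"]["image"][60:270,160:400],None,fx=1.6,fy=1.6)])[:,:,::-1])
```

```text
6.0333 [-0.33686214  0.05764031  0.8269797   1.79419112 -0.03722012  1.30439461
  2.06037831]
```

View pics/both1.png

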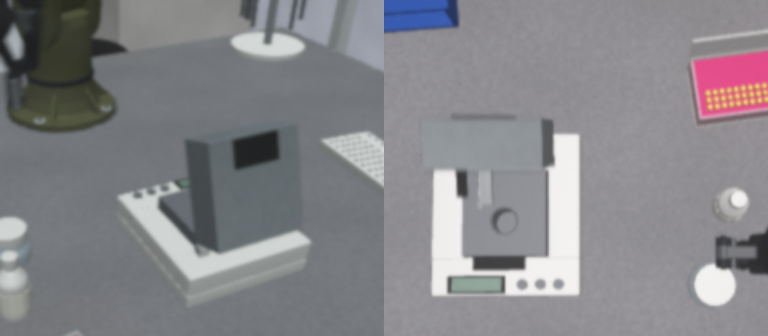

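The cover stands open. In the top half of the picture the well mouth is at crop (505,221), which is full-image (236,198). Next I measure the well and the vial.

Run:
```python
import pickle; from h import *
d=pickle.load(open("d1.pkl","rb")); T=d["top"];S=d["scene"]
g=cv2.cvtColor(T["image"],cv2.COLOR_RGB2GRAY).astype(int)
np.set_printoptions(linewidth=200)
print(g[187:210,224:248])
im=T["image"].astype(int);mn=im.min(2);mx=im.max(2)
w=mn>150; w[:, :185]=0; w[:,290:]=0; w[:140]=0; w[255:]=0
for v in (150,160,235,240): print(v,np.where(w[v])[0][[0,-1]], [plane(T,u,v,.052)[1].round(4) for u in np.where(w[v])[0][[0,-1]]+[-.5,.5]])
for u in (190,200,262,275): print(u,np.where(w[:,u])[0][[0,-1]],[plane(T,u,v,.052)[0].round(4) for v in np.where(w[:,u])[0][[0,-1]]+[-.5,.5]])
A=mn[212:235,415:442]; print(A)
```

```text
[[162 161 159 150 138 142 145 146 145 144 145 145 146 146 145 145 145 146 146 146 146 147 146 147]
 [153 152 151 147 142 144 146 144 144 142 140 140 141 144 144 144 145 146 146 146 146 146 146 147]
 [146 147 146 144 144 144 142 137 134 130 128 128 128 132 137 139 143 146 146 147 147 147 146 146]
 [144 144 144 144 144 139 132 124 114 109 108 106 109 111 119 128 138 144 146 147 147 147 147 147]
 [143 144 144 142 138 126 114 105  95  91  90  90  94  97 104 115 127 138 145 147 147 147 148 147]
 [144 144 144 140 127 111  96  87  83  87  95 100 109 112 115 119 124 129 138 145 148 147 147 148]
 [144 144 141 131 115  95  84  80  86 100 117 126 135 138 139 140 134 127 129 141 147 148 147 147]
 [144 143 138 125 105  86  81  86 103 123 137 141 144 146 146 145 143 133 126 138 145 146 146 147]
 [145 142 134 119  95  81  82  98 125 139 144 145 146 145 146 146 146 140 129 134 144 147 147 148]
 [143 141 129 113  91  82  87 112 136 145 146 145 146 145 146 147 147 143 132 132 143 147 147 147]
 [144 140 127 110  90  84  98 127 142 145 146 146 146 145 146 147 147 144 134 130 142 148 148 146]
 [145 142 1
[... 2853 characters left out ...]
46 45 44 44 42 44 44 43 43]
 [58 63 63 55 50 48 49 49 47 47 48 48 46 47 46 46 46 46 44 45 46 45 45 44 43 43 44]
 [56 63 63 59 52 48 48 47 48 49 48 48 46 47 45 46 45 46 46 45 45 44 46 44 45 44 44]
 [55 59 64 60 53 50 48 48 47 48 47 47 48 46 46 46 46 45 45 45 46 43 44 43 43 43 43]
 [55 56 63 65 57 51 49 47 48 48 47 49 47 47 46 45 47 45 45 44 44 44 45 43 44 44 44]
 [56 54 59 63 62 54 50 48 47 48 49 47 46 46 46 46 45 45 45 44 45 44 43 42 43 43 42]
 [57 54 55 62 62 58 52 49 47 48 48 47 47 48 47 47 46 46 44 45 45 46 45 45 44 44 45]
 [52 56 54 58 63 62 55 50 48 48 47 47 47 47 48 46 46 45 46 44 46 43 45 44 43 43 43]
 [48 55 55 55 61 63 60 53 49 49 47 48 46 47 45 46 45 45 45 46 46 45 44 45 44 45 44]]
```

Run:
```python
import pickle; from h import *
d1=pickle.load(open("d1.pkl","rb"));T1=d1["top"];S1=d1["scene"]
d=pickle.load(open("d0.pkl","rb")); T=d["top"];S=d["scene"]
np.set_printoptions(linewidth=200)
w=plane(T1,235.0,197.8,.068); print("well",w,"scene px",proj(S1,w))
mn=T["image"].astype(int).min(2); A=mn[212:235,410:442]; print(A)
v=plane(T,427.9,222.3,.07); print("vial top",v,"scene",proj(S,v),"cap low rim centre scene",proj(S,v-[0,0,.018]),"foot",proj(S,v-[0,0,.07]))
B=S["image"].astype(int).min(2)[208:232,196:222]; print(B)
```

```text
well [0.51040143 0.02131523 0.068     ] scene px [388.22463033 187.02419794]
[[125 129 129 129 125 125 127 127 126 125 125 126 125 125 127 126 126 124 125 125 122 123 125 126 124 126 124 124 124 124 123 123]
 [126 127 129 127 125 125 125 125 124 124 125 126 125 125 126 125 126 125 124 124 123 124 127 127 125 125 126 125 123 122 123 123]
 [125 127 127 126 126 126 124 125 126 124 126 125 126 125 125 125 126 125 124 124 124 124 127 129 127 126 125 125 123 123 125 124]
 [126 126 126 125 126 125 125 124 126 126 125 124 125 125 127 132 133 132 131 132 130 127 126 128 128 126 125 124 124 123 126 125]
 [126 126 125 125 124 124 122 121 121 121 119 115 118 121 133 151 166 167 168 167 158 143 131 127 127 126 125 125 124 124 125 126]
 [125 125 126 125 123 119 113 108 105 102  97  94 103 124 156 186 204 209 209 207 195 177 150 133 127 126 123 125 125 124 123 123]
 [126 124 126 121 112 103  85  74  68  66  72  88 116 156 193 213 219 220 219 218 215 206 183 149 130 126 124 124 125 122 122 123]
 [128 126 122 110  88  70  58  51  48  53  75 101 139 192 216 220 221 221 220 220 219 218 206 178 141 126 
[... 4026 characters left out ...]
 138 138 135 132 127 123 115 100  84  83 101 107 109 111]
 [107 112 112 112 109 111 109 113 121 129 136 138 138 137 134 131 126 121 107  85  68  72  96 108 110 110]
 [105 111 111 111 110 111 110 111 109 114 125 133 137 136 132 126 115 105  88  66  51  63  92 107 111 112]
 [ 99 108 111 111 111 112 111 108  94  89 100 113 122 121 114 102  88  75  61  47  43  56  84 105 111 112]
 [ 93 106 110 111 112 112 112 108  89  69  68  76  82  82  78  68  56  48  43  38  39  51  76 102 109 111]
 [ 89 104 109 110 112 113 111 109  93  67  51  47  48  48  48  44  41  39  38  38  38  47  71  98 109 110]
 [ 85 104 109 110 112 112 112 110 100  75  50  41  39  40  40  39  39  38  37  37  38  43  66  96 108 110]]
```

apply_moves(
  steps=[
    [0.001, -0.035, -0.01, 0, 0, 0, 0.3],
    [0.002, -0.07, -0.02, 0, 0, 0, 0.3],
    [0.003, -0.1, -0.025, 0, 0, 0, 0.3],
    [0.003, -0.1, -0.025, 0, 0, 0, 0.3],
  ],
)

```text
clock: 6.37
ee_pos: [0.4613, -0.3545, 0.2087]
orientation: [-0.011, -3.139, 0.01]
wrist_force: [-1.4, 0.2, 0.1]
width: 0.0555
```

Run:
```python
from workcell import bot, snapshot
import cv2, numpy as np, pickle
s=bot.state(); c=snapshot("wrist")
pickle.dump((s,c),open("w0.pkl","wb")); print({k:np.round(v,4).tolist() for k,v in c.items() if k!="image"}, s["ee_pos"],s["orientation"],s["width"],s["joints"])
cv2.imwrite("pics/wrist0.png",c["image"][:,:,::-1])
```

```text
{'fx': 309.7069, 'fy': 309.7069, 'cx': 320.5733, 'cy': 193.8992, 'T_tool_cam': [[-0.0, -0.9534, -0.3018, 0.0776], [1.0, -0.0001, 0.0003, -0.0004], [-0.0004, -0.3018, 0.9534, -0.1317], [0.0, 0.0, 0.0, 1.0]]} [ 0.4612522  -0.3544504   0.20867109] [-0.01087724 -3.1386487   0.0096167 ] 0.055517325490441964 [-0.15467589  0.25997166  0.89482869  1.70082857 -0.20406358  1.27978282
  2.34621145]
```

View pics/wrist0.png

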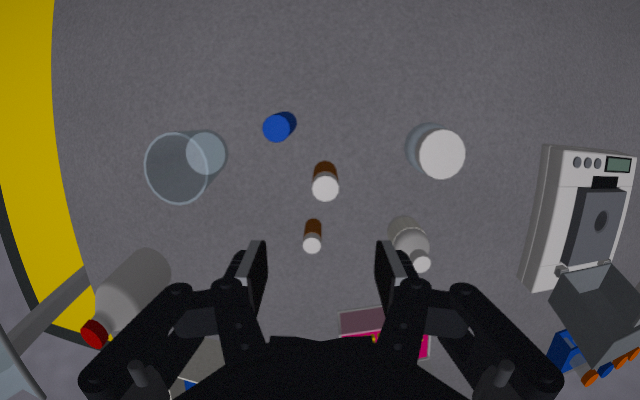

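The wrist view shows the amber vial's cap at (325,188), the small one at (312,245), the jar at (442,154), the flask at (420,263) and the well at (601,221). I'll check the vial's position from this view against the top camera's.

```bash
cat >> h.py <<'E'
from scipy.spatial.transform import Rotation as Ro
def wplane(s,c,u,v,z):
    x,y=(u-c["cx"]),(v-c["cy"]);r=np.hypot(x,y);th=r/c["fx"]
    d=np.array([x/r*np.sin(th),y/r*np.sin(th),np.cos(th)])
    T=np.array(c["T_tool_cam"]);R=Ro.from_rotvec(s["orientation"]).as_matrix()
    o=np.array(s["ee_pos"])+R@T[:3,3]; d=R@T[:3,:3]@d
    return o+d*(z-o[2])/d[2]
E
python3 - <<'E'
import pickle; from h import *
s,c=pickle.load(open("w0.pkl","rb")); im=c["image"].astype(int)
m=im[160:270,290:350].min(2)>150
for q in blobs(m,(290,160)): print(q,wplane(s,c,*q[0],.07))
print("well",wplane(s,c,601,221,.068))
E
```

```text
([325.0, 188.4], 515, [22, 16, 27, 26]) [ 0.4635663 -0.351604   0.07     ]
([311.3, 245.1], 214, [13, 78, 18, 15]) [ 0.5210931  -0.36508103  0.07      ]
well [0.50955583 0.02129602 0.068     ]
```

apply_moves(
  steps=[
    [0.001, 0, -0.03, 0, 0, 0, 0.3],
    [0.002, 0, -0.06, 0, 0, 0, 0.3],
    [0.002, 0, -0.08, 0, 0, 0, 0.3],
    [0.002, 0, -0.09, 0, 0, 0, 0.3],
    [0.002, 0, -0.09, 0, 0, 0, 0.3],
  ],
)

```text
clock: 6.83
ee_pos: [0.4649, -0.3461, 0.1181]
orientation: [0.003, -3.139, -0.003]
wrist_force: [-1.5, 1.4, 1.0]
width: 0.0557
```

apply_moves(
  steps=[
    [-0.0007, -0.0054, -0.006, 0, 0, 0, 0.3],
    [-0.0007, -0.0054, -0.024, 0, 0, 0, 0.3],
    [-0.0007, -0.0054, -0.044, 0, 0, 0, 0.3],
    [-0.0007, -0.0054, -0.06, 0, 0, 0, 0.3],
    [-0.0007, -0.0054, -0.068, 0, 0, 0, 0.3],
  ],
)

```text
clock: 7.25
ee_pos: [0.465, -0.3538, 0.0519]
orientation: [-0.001, 3.141, -0.0]
wrist_force: [-0.7, 0.7, 0.8]
width: 0.0555
```

apply_moves(
  steps=[
    [0, 0, 0, 0, 0, 0, 0.3],
    [0, 0, 0, 0, 0, 0, 0.3],
  ],
)

```text
clock: 7.42
ee_pos: [0.4654, -0.3544, 0.0533]
orientation: [-0.0, 3.14, -0.001]
wrist_force: [-0.3, -0.6, 1.5]
width: 0.0557
```

apply_moves(
  steps=[
    [-0.001, 0.0028, -0.002, 0, 0, 0, 0.3],
    [-0.001, 0.0028, -0.002, 0, 0, 0, 0.3],
    [-0.001, 0.0028, -0.002, 0, 0, 0, 0.3],
  ],
)

```text
clock: 7.67
ee_pos: [0.4642, -0.3511, 0.0511]
orientation: [-0.001, 3.14, -0.0]
wrist_force: [0.3, 0.4, 1.1]
width: 0.0553
```

Aligned, so I close on it.

apply_moves(
  steps=[
    [0, 0, 0, 0, 0, 0, -0.3],
    [0, 0, 0, 0, 0, 0, -0.6],
    [0, 0, 0, 0, 0, 0, -1],
    [0, 0, 0, 0, 0, 0, -1],
    [0, 0, 0, 0, 0, 0, -1],
  ],
)

```text
clock: 8.08
ee_pos: [0.464, -0.3513, 0.0507]
orientation: [-0.0, 3.141, -0.0]
wrist_force: [-0.7, 0.1, 4.1]
width: 0.0241
```

apply_moves(
  steps=[
    [0, 0, 0, 0, 0, 0, -1],
    [0, 0, 0.01, 0, 0, 0, -1],
    [0, 0, 0.03, 0, 0, 0, -1],
    [0, 0, 0.055, 0, 0, 0, -1],
    [0, 0, 0.08, 0, 0, 0, -1],
  ],
)

```text
clock: 8.5
ee_pos: [0.4629, -0.3506, 0.1308]
orientation: [-0.0, -3.14, -0.001]
wrist_force: [0.8, -0.8, -1.1]
width: 0.0239
```

apply_moves(
  steps=[
    [0, 0.005, 0.025, 0, 0, 0, -1],
    [0, 0.035, 0.035, 0, 0, 0, -1],
    [0, 0.07, 0.035, 0, 0, 0, -1],
    [0, 0.105, 0.035, 0, 0, 0, -1],
    [0, 0.14, 0.035, 0, 0, 0, -1],
  ],
)

```text
clock: 8.92
ee_pos: [0.4632, -0.2098, 0.1656]
orientation: [0.001, 3.141, 0.0]
wrist_force: [1.0, -0.4, -0.8]
width: 0.0242
```

apply_moves(
  steps=[
    [0, 0.035, 0, 0, 0, 0, -1],
    [0, 0.07, 0, 0, 0, 0, -1],
    [0, 0.105, 0, 0, 0, 0, -1],
    [0, 0.14, 0, 0, 0, 0, -1],
    [0, 0.17, 0, 0, 0, 0, -1],
  ],
)

```text
clock: 9.33
ee_pos: [0.4631, -0.0386, 0.1655]
orientation: [-0.002, 3.141, 0.002]
wrist_force: [1.1, 0.6, -0.4]
width: 0.0242
```

apply_moves(
  steps=[
    [0.01, 0.03, -0.005, 0, 0, 0, -1],
    [0.025, 0.05, -0.01, 0, 0, 0, -1],
    [0.038, 0.061, -0.02, 0, 0, 0, -1],
    [0.045, 0.061, -0.025, 0, 0, 0, -1],
    [0.045, 0.061, -0.025, 0, 0, 0, -1],
  ],
)

```text
clock: 9.75
ee_pos: [0.5086, 0.0197, 0.1392]
orientation: [0.002, -3.14, 0.003]
wrist_force: [-0.3, -0.5, -0.4]
width: 0.0241
```

Run:
```python
from workcell import bot, snapshot
import cv2, numpy as np, pickle
s=bot.state(); c=snapshot("wrist"); T=snapshot("top"); S=snapshot("scene"); s2=bot.state()
pickle.dump((s,c,T,S),open("w1.pkl","wb")); print(s["ee_pos"],s["orientation"],s2["ee_pos"],s["width"],s2["wrist_force"])
a=c["image"][130:400,170:470]; b=T["image"][130:265,170:320]; e=S["image"][90:225,310:460]
r=lambda q:cv2.resize(q,(400,int(400*q.shape[0]/q.shape[1])))
cv2.imwrite("pics/w1.png",np.hstack([r(a),r(e)])[:,:,::-1])
```

```text
[0.50864413 0.01970828 0.13917458] [ 1.63132896e-03 -3.13971012e+00  3.37802287e-03] [0.50807993 0.01819558 0.14038243] 0.024081098504366148 [-0.85361634  0.26578167 -0.82172547]
```

View pics/w1.png

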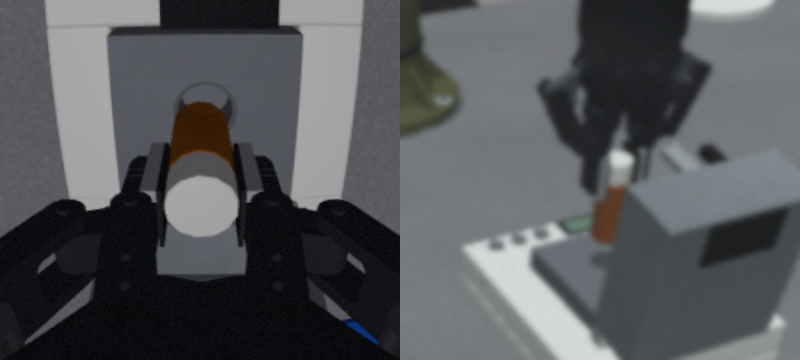

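Left crop: the vial is held with its foot just left of the well, with the well centre at x=206 against 200 for the vial. Right crop: the vial hangs upright above the plinth, clear of the cover. I'll shift by +3 mm in y and +2 mm in x, then go down near the mouth.

apply_moves(
  steps=[
    [0.001, 0.0015, -0.004, 0, 0, 0, -1],
    [0.002, 0.003, -0.008, 0, 0, 0, -1],
    [0.002, 0.003, -0.012, 0, 0, 0, -1],
    [0.002, 0.003, -0.014, 0, 0, 0, -1],
    [0.002, 0.003, -0.014, 0, 0, 0, -1],
  ],
)

```text
clock: 10.32
ee_pos: [0.5101, 0.0228, 0.1256]
orientation: [0.0, -3.14, 0.0]
wrist_force: [0.1, 0.6, -1.2]
width: 0.024
```

apply_moves(
  steps=[
    [0, 0, 0, 0, 0, 0, -1],
    [0, 0, 0, 0, 0, 0, -1],
    [0, 0, 0, 0, 0, 0, -1],
  ],
)

```text
clock: 10.57
ee_pos: [0.5108, 0.023, 0.1264]
orientation: [-0.0, 3.141, 0.0]
wrist_force: [0.4, 0.5, -1.8]
width: 0.0242
```

apply_moves(
  steps=[
    [0, -0.0012, -0.004, 0, 0, 0, -1],
    [0, -0.0012, -0.008, 0, 0, 0, -1],
    [0, -0.0012, -0.011, 0, 0, 0, -1],
    [0, -0.0012, -0.013, 0, 0, 0, -1],
    [0, -0.0012, -0.015, 0, 0, 0, -1],
  ],
)

```text
clock: 10.98
ee_pos: [0.5105, 0.0218, 0.1108]
orientation: [0.0, -3.141, 0.0]
wrist_force: [-0.6, -0.5, -0.1]
width: 0.0241
```

apply_moves(
  steps=[
    [0, 0, -0.003, 0, 0, 0, -1],
    [0, 0, -0.006, 0, 0, 0, -1],
    [0, 0, -0.01, 0, 0, 0, -1],
    [0, 0, -0.014, 0, 0, 0, -1],
    [0, 0, -0.018, 0, 0, 0, -1],
  ],
)

```text
clock: 11.4
ee_pos: [0.5106, 0.0219, 0.0928]
orientation: [0.0, -3.141, -0.0]
wrist_force: [-0.1, 0.5, -0.7]
width: 0.0242
```

apply_moves(
  steps=[
    [0, 0, -0.002, 0, 0, 0, -1],
    [0, 0, -0.004, 0, 0, 0, -1],
    [0, 0, -0.006, 0, 0, 0, -1],
    [0, 0, -0.0075, 0, 0, 0, -1],
    [0, 0, -0.0075, 0, 0, 0, -1],
  ],
)

```text
clock: 11.82
ee_pos: [0.5105, 0.0218, 0.0855]
orientation: [0.0, -3.141, 0.0]
wrist_force: [0.2, 0.2, -0.3]
width: 0.0242
```

apply_moves(
  steps=[
    [0, 0, -0.0005, 0, 0, 0, -1],
    [0, 0, -0.001, 0, 0, 0, -1],
    [0, 0, -0.001, 0, 0, 0, -1],
  ],
)

```text
clock: 12.07
ee_pos: [0.5107, 0.0218, 0.0848]
orientation: [-0.0, 3.141, 0.0]
wrist_force: [-0.1, 0.4, 0.2]
width: 0.024
```

apply_moves(
  steps=[
    [0, 0, 0, 0, 0, 0, -0.4],
    [0, 0, 0, 0, 0, 0, -0.3],
    [0, 0, 0, 0, 0, 0, 0],
    [0, 0, 0, 0, 0, 0, 0.2],
    [0, 0, 0, 0, 0, 0, 0.2],
  ],
)

```text
clock: 12.48
ee_pos: [0.5107, 0.0218, 0.0848]
orientation: [-0.0, 3.141, 0.0]
wrist_force: [-0.3, -0.6, -0.4]
width: 0.0514
```

apply_moves(
  steps=[
    [0, 0, 0.004, 0, 0, 0, 0.2],
    [0, 0, 0.015, 0, 0, 0, 0.2],
    [0, 0, 0.035, 0, 0, 0, 0.2],
    [0, 0, 0.06, 0, 0, 0, 0.2],
    [-0.03, 0, 0.08, 0, 0, 0, 0.2],
  ],
)

```text
clock: 12.9
ee_pos: [0.4847, 0.0217, 0.1674]
orientation: [0.001, 3.136, -0.004]
wrist_force: [0.2, 1.3, 1.8]
width: 0.0511
```

apply_moves(
  steps=[
    [-0.03, -0.03, 0.02, 0, 0, 0, -1],
    [-0.03, -0.065, 0.04, 0, 0, 0, -1],
    [-0.03, -0.1, 0.06, 0, 0, 0, -1],
    [-0.02, -0.135, 0.08, 0, 0, 0, -1],
    [0, -0.16, 0.1, 0, 0, 0, -1],
  ],
)

```text
clock: 13.32
ee_pos: [0.4789, -0.1421, 0.2674]
orientation: [0.005, 3.139, 0.004]
wrist_force: [0.9, -0.6, -0.3]
width: -0.0001
```

Run:
```python
from workcell import bot, snapshot
import cv2, numpy as np, pickle
s=bot.state();c=snapshot("wrist"); T=snapshot("top"); S=snapshot("scene")
pickle.dump((s,c,T,S),open("w2.pkl","wb")); print(s["clock"],s["ee_pos"],s["joints"].round(2))
b=T["image"][130:265,170:320]; e=S["image"][90:225,310:460]
r=lambda q:cv2.resize(q,(400,int(400*q.shape[0]/q.shape[1])))
cv2.imwrite("pics/w2.png",np.hstack([r(b),r(e)])[:,:,::-1])
```

```text
13.3167 [ 0.47887643 -0.1421328   0.26737743] [-0.58 -0.05  0.8   1.8   0.03  1.37  1.78]
```

View pics/w2.png

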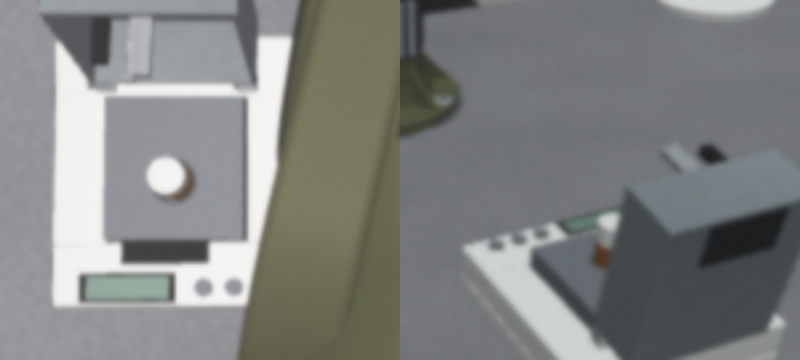

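The top crop shows the white cap centred in the plinth at full-image (232,196), and the cover is still open. I'll check that centre and work out the closing arc.

Run:
```python
import pickle; from h import *
s,c,T,S=pickle.load(open("w2.pkl","rb"))
mn=T["image"].astype(int).min(2); m=mn[185:210,222:245]>175
for q in blobs(m,(222,185)): print(q,plane(T,*q[0],.104), plane(T,*q[0],.114))
h=np.array([.580,.068])
# check open angle: pad centre in scene view
P=lambda th,r,k:h+np.array([-r*np.cos(th)+k*np.sin(th),r*np.sin(th)+k*np.cos(th)])
B=S["image"].astype(int).max(2); b=[q for q in blobs(B[150:200,560//1-0-0-0-0-0-0-0-0-0-0-0-0-0-0-0-0-0-0-0-0-0-0-0-0-0-0-0-0-0-0-0-0-0-0-0-0-0-0-0-0-0-0-0-0-0-0-0-0-0-0-0-0-0-0-0-0-0-0-0-0-0-0-0-0-0-0:600]<50)] if 0 else blobs(B[140:200,400:470]<50,(400,140),40)
print(b,[proj(S,np.array([P(t,.112,.054)[0],.0218,P(t,.112,.054)[1]])) for t in(1.72,1.6)])
r=.118; prev=None
for th in list(np.arange(1.72,-.001,-.08))+[0]:
    C=P(th,r,.053); E=P(th,.130,.052)
    x=C[0]
    if th>np.pi/2: x=max(C[0],E[0])
    t=np.array([x+.011,C[1]+.011]); print(round(th,2),t.round(4),None if prev is None else (t-prev).round(4)); prev=t
```

```text
([231.4, 195.2], 161, [3, 3, 14, 15]) [0.51173779 0.02179308 0.104     ] [0.51073196 0.02000054 0.114     ]
[([438.2, 178.7], 379, [23, 29, 32, 21])] [array([438.4336577 , 178.63522011]), array([434.46100966, 171.18257345])]
1.72 [0.6617 0.1878] None
1.64 [0.652  0.1931] [-0.0097  0.0052]
1.56 [0.6427 0.1976] [-0.0093  0.0045]
1.48 [0.6331 0.2013] [-0.0096  0.0038]
1.4 [0.6232 0.2043] [-0.0099  0.003 ]
1.32 [0.6131 0.2065] [-0.0101  0.0022]
1.24 [0.6028 0.2078] [-0.0103  0.0014]
1.16 [0.5925 0.2083] [-0.0103  0.0005]
1.08 [0.5821 0.2081] [-0.0103 -0.0003]
1.0 [0.5718 0.2069] [-0.0103 -0.0011]
0.92 [0.5617 0.205 ] [-0.0102 -0.0019]
0.84 [0.5517 0.2022] [-0.01   -0.0027]
0.76 [0.542  0.1987] [-0.0097 -0.0035]
0.68 [0.5326 0.1944] [-0.0094 -0.0043]
0.6 [0.5235 0.1894] [-0.009 -0.005]
0.52 [0.5149 0.1836] [-0.0086 -0.0057]
0.44 [0.5068 0.1772] [-0.0081 -0.0064]
0.36 [0.4992 0.1702] [-0.0076 -0.007 ]
0.28 [0.4922 0.1625] [-0.007  -0.0076]
0.2 [0.4859 0.1544] [-0.0064 -0.0082]
0.12 [0.4802 0.1457] [-0.0057 -0.0086]
0.04 [0.4752 0.1367] [-0.005  -0.0091]
0 [0.473 0.132] [-0.0022 -0.0047]
```

apply_moves(
  steps=[
    [0.035, 0, 0, 0, 0, 0, -1],
    [0.07, 0, 0, 0, 0, 0, -1],
    [0.105, 0, 0, 0, 0, 0, -1],
    [0.14, 0, 0, 0, 0, 0, -1],
    [0.175, 0, 0, 0, 0, 0, -1],
  ],
)

```text
clock: 13.88
ee_pos: [0.6569, -0.1357, 0.2637]
orientation: [0.004, -3.14, -0.003]
wrist_force: [1.6, 0.2, 1.2]
width: -0.0
```

apply_moves(
  steps=[
    [0.03, 0.03, 0, 0, 0, 0, -1],
    [0.045, 0.06, 0, 0, 0, 0, -1],
    [0.045, 0.095, 0, 0, 0, 0, -1],
    [0.045, 0.13, 0, 0, 0, 0, -1],
    [0.045, 0.162, 0, 0, 0, 0, -1],
  ],
)

```text
clock: 14.3
ee_pos: [0.6999, 0.0277, 0.2636]
orientation: [0.003, -3.139, -0.002]
wrist_force: [0.4, 0.4, -0.3]
width: -0.0001
```

The vial is within about 1.5 mm of the well centre, and the pad's projection matches a fully open cover at 1.72 rad. I'll go down behind the cover and approach it slowly.

apply_moves(
  steps=[
    [0, -0.005, -0.02, 0, 0, 0, -1],
    [0, -0.005, -0.04, 0, 0, 0, -1],
    [0, -0.005, -0.06, 0, 0, 0, -1],
    [-0.004, -0.005, -0.07, 0, 0, 0, -1],
    [-0.008, -0.005, -0.074, 0, 0, 0, -1],
  ],
)

```text
clock: 14.72
ee_pos: [0.6906, 0.0202, 0.1881]
orientation: [0.002, -3.137, -0.001]
wrist_force: [-0.2, 0.7, 0.5]
width: -0.0001
```

apply_moves(
  steps=[
    [-0.003, 0, 0, 0, 0, 0, -1],
    [-0.006, 0, 0, 0, 0, 0, -1],
    [-0.009, 0, 0, 0, 0, 0, -1],
    [-0.012, 0, 0, 0, 0, 0, -1],
    [-0.015, 0, 0, 0, 0, 0, -1],
  ],
)

```text
clock: 15.13
ee_pos: [0.6778, 0.0187, 0.1918]
orientation: [-0.0, 3.14, 0.001]
wrist_force: [1.1, -0.1, -0.7]
width: -0.0
```

apply_moves(
  steps=[
    [-0.0015, 0, 0, 0, 0, 0, -1],
    [-0.003, 0, 0, 0, 0, 0, -1],
    [-0.0045, 0, 0, 0, 0, 0, -1],
    [-0.006, 0, 0, 0, 0, 0, -1],
    [-0.0075, 0, 0, 0, 0, 0, -1],
  ],
)

```text
clock: 15.55
ee_pos: [0.6701, 0.0188, 0.1907]
orientation: [-0.0, 3.142, 0.0]
wrist_force: [1.3, 1.1, 0.2]
width: -0.0
```

apply_moves(
  steps=[
    [-0.0015, 0, 0, 0, 0, 0, -1],
    [-0.003, 0, 0, 0, 0, 0, -1],
    [-0.0045, 0, 0, 0, 0, 0, -1],
    [-0.006, 0, 0, 0, 0, 0, -1],
    [-0.0075, 0, 0, 0, 0, 0, -1],
  ],
)

```text
clock: 15.97
ee_pos: [0.6631, 0.0188, 0.1909]
orientation: [-0.0, 3.14, 0.0]
wrist_force: [1.9, 0.6, 0.8]
width: 0.0002
```

apply_moves(
  steps=[
    [-0.0018, 0, 0.0005, 0, 0, 0, -1],
    [-0.0036, 0, 0.001, 0, 0, 0, -1],
    [-0.0054, 0, 0.0015, 0, 0, 0, -1],
    [-0.0072, 0, 0.002, 0, 0, 0, -1],
    [-0.009, 0, 0.0025, 0, 0, 0, -1],
  ],
)

```text
clock: 16.38
ee_pos: [0.6544, 0.0188, 0.1942]
orientation: [-0.0, 3.139, 0.0]
wrist_force: [3.7, 0.1, 3.6]
width: -0.0
```

apply_moves(
  steps=[
    [-0.0024, 0, 0.0008, 0, 0, 0, -1],
    [-0.0048, 0, 0.0016, 0, 0, 0, -1],
    [-0.0072, 0, 0.0024, 0, 0, 0, -1],
    [-0.0095, 0, 0.003, 0, 0, 0, -1],
    [-0.0117, 0, 0.0036, 0, 0, 0, -1],
  ],
)

```text
clock: 16.8
ee_pos: [0.6416, 0.0188, 0.1968]
orientation: [0.0, -3.141, -0.0]
wrist_force: [4.0, -1.3, 3.4]
width: -0.0002
```

apply_moves(
  steps=[
    [-0.0019, 0, 0.0007, 0, 0, 0, -1],
    [-0.0038, 0, 0.0014, 0, 0, 0, -1],
    [-0.0058, 0, 0.0022, 0, 0, 0, -1],
    [-0.0077, 0, 0.003, 0, 0, 0, -1],
    [-0.0096, 0, 0.0038, 0, 0, 0, -1],
  ],
)

```text
clock: 17.22
ee_pos: [0.6319, 0.0187, 0.2004]
orientation: [0.0, -3.141, 0.0]
wrist_force: [3.4, -1.2, 0.9]
width: -0.0001
```

apply_moves(
  steps=[
    [-0.002, 0, 0.0006, 0, 0, 0, -1],
    [-0.004, 0, 0.0012, 0, 0, 0, -1],
    [-0.006, 0, 0.0018, 0, 0, 0, -1],
    [-0.008, 0, 0.0024, 0, 0, 0, -1],
    [-0.0099, 0, 0.003, 0, 0, 0, -1],
  ],
)

```text
clock: 17.63
ee_pos: [0.6219, 0.0187, 0.2033]
orientation: [0.0, -3.141, 0.0]
wrist_force: [3.1, -1.8, -1.1]
width: -0.0
```

apply_moves(
  steps=[
    [-0.002, 0, 0.0005, 0, 0, 0, -1],
    [-0.004, 0, 0.001, 0, 0, 0, -1],
    [-0.006, 0, 0.0015, 0, 0, 0, -1],
    [-0.008, 0, 0.002, 0, 0, 0, -1],
    [-0.01, 0, 0.0025, 0, 0, 0, -1],
  ],
)

```text
clock: 18.05
ee_pos: [0.6121, 0.0191, 0.2059]
orientation: [0.001, -3.141, -0.001]
wrist_force: [2.1, -0.3, 0.7]
width: 0.0001
```

apply_moves(
  steps=[
    [-0.002, 0, 0.0003, 0, 0, 0, -1],
    [-0.004, 0, 0.0006, 0, 0, 0, -1],
    [-0.006, 0, 0.0009, 0, 0, 0, -1],
    [-0.008, 0, 0.0012, 0, 0, 0, -1],
    [-0.0103, 0, 0.0015, 0, 0, 0, -1],
  ],
)

```text
clock: 18.47
ee_pos: [0.602, 0.0191, 0.2076]
orientation: [-0.001, 3.142, 0.001]
wrist_force: [2.0, 0.5, -1.4]
width: 0.0
```

apply_moves(
  steps=[
    [-0.002, 0, 0.0001, 0, 0, 0, -1],
    [-0.004, 0, 0.0002, 0, 0, 0, -1],
    [-0.006, 0, 0.0003, 0, 0, 0, -1],
    [-0.008, 0, 0.0004, 0, 0, 0, -1],
    [-0.0103, 0, 0.0005, 0, 0, 0, -1],
  ],
)

```text
clock: 18.88
ee_pos: [0.5918, 0.0189, 0.2082]
orientation: [-0.0, 3.141, 0.0]
wrist_force: [2.5, 0.4, -0.4]
width: 0.0002
```

apply_moves(
  steps=[
    [-0.002, 0, 0, 0, 0, 0, -1],
    [-0.004, 0, -0.0001, 0, 0, 0, -1],
    [-0.006, 0, -0.0002, 0, 0, 0, -1],
    [-0.008, 0, -0.0003, 0, 0, 0, -1],
    [-0.0103, 0, -0.0003, 0, 0, 0, -1],
  ],
)

```text
clock: 19.3
ee_pos: [0.5815, 0.0189, 0.2079]
orientation: [-0.0, 3.141, 0.0]
wrist_force: [2.2, 0.8, -1.0]
width: -0.0002
```

apply_moves(
  steps=[
    [-0.002, 0, -0.0002, 0, 0, 0, -1],
    [-0.004, 0, -0.0004, 0, 0, 0, -1],
    [-0.006, 0, -0.0006, 0, 0, 0, -1],
    [-0.008, 0, -0.0009, 0, 0, 0, -1],
    [-0.0102, 0, -0.0011, 0, 0, 0, -1],
  ],
)

```text
clock: 19.72
ee_pos: [0.5712, 0.0188, 0.2067]
orientation: [-0.0, 3.141, 0.0]
wrist_force: [2.0, -1.2, 0.0]
width: 0.0001
```

apply_moves(
  steps=[
    [-0.002, 0, -0.0004, 0, 0, 0, -1],
    [-0.004, 0, -0.0008, 0, 0, 0, -1],
    [-0.006, 0, -0.0012, 0, 0, 0, -1],
    [-0.008, 0, -0.0016, 0, 0, 0, -1],
    [-0.0101, 0, -0.002, 0, 0, 0, -1],
  ],
)

```text
clock: 20.13
ee_pos: [0.5611, 0.0187, 0.2048]
orientation: [-0.0, 3.141, -0.0]
wrist_force: [1.9, -0.2, 1.2]
width: 0.0003
```

apply_moves(
  steps=[
    [-0.002, 0, -0.0005, 0, 0, 0, -1],
    [-0.004, 0, -0.001, 0, 0, 0, -1],
    [-0.006, 0, -0.0016, 0, 0, 0, -1],
    [-0.008, 0, -0.0022, 0, 0, 0, -1],
    [-0.01, 0, -0.0028, 0, 0, 0, -1],
  ],
)

```text
clock: 20.55
ee_pos: [0.5511, 0.0186, 0.202]
orientation: [-0.0, 3.141, -0.0]
wrist_force: [1.7, -1.7, 1.7]
width: 0.0003
```

apply_moves(
  steps=[
    [-0.0019, 0, -0.0007, 0, 0, 0, -1],
    [-0.0038, 0, -0.0014, 0, 0, 0, -1],
    [-0.0058, 0, -0.0021, 0, 0, 0, -1],
    [-0.0078, 0, -0.0028, 0, 0, 0, -1],
    [-0.0097, 0, -0.0035, 0, 0, 0, -1],
  ],
)

```text
clock: 20.97
ee_pos: [0.5414, 0.0186, 0.1985]
orientation: [-0.0, 3.141, -0.0]
wrist_force: [1.2, -0.9, 1.7]
width: 0.0005
```

apply_moves(
  steps=[
    [-0.0019, 0, -0.0008, 0, 0, 0, -1],
    [-0.0038, 0, -0.0017, 0, 0, 0, -1],
    [-0.0057, 0, -0.0026, 0, 0, 0, -1],
    [-0.0075, 0, -0.0034, 0, 0, 0, -1],
    [-0.0094, 0, -0.0043, 0, 0, 0, -1],
  ],
)

```text
clock: 21.38
ee_pos: [0.532, 0.0186, 0.1941]
orientation: [0.0, -3.142, 0.0]
wrist_force: [0.3, -2.4, 4.1]
width: 0.0001
```

apply_moves(
  steps=[
    [-0.0018, 0, -0.001, 0, 0, 0, -1],
    [-0.0036, 0, -0.002, 0, 0, 0, -1],
    [-0.0054, 0, -0.003, 0, 0, 0, -1],
    [-0.0072, 0, -0.004, 0, 0, 0, -1],
    [-0.009, 0, -0.005, 0, 0, 0, -1],
  ],
)

```text
clock: 21.8
ee_pos: [0.5229, 0.0188, 0.189]
orientation: [0.0, -3.141, 0.0]
wrist_force: [0.3, -2.4, 4.1]
width: 0.0002
```

apply_moves(
  steps=[
    [-0.0017, 0, -0.0011, 0, 0, 0, -1],
    [-0.0034, 0, -0.0023, 0, 0, 0, -1],
    [-0.0052, 0, -0.0034, 0, 0, 0, -1],
    [-0.0069, 0, -0.0046, 0, 0, 0, -1],
    [-0.0086, 0, -0.0057, 0, 0, 0, -1],
  ],
)

```text
clock: 22.22
ee_pos: [0.5143, 0.0189, 0.1833]
orientation: [0.0, -3.141, -0.0]
wrist_force: [0.3, -1.9, 3.1]
width: -0.0004
```

apply_moves(
  steps=[
    [-0.0016, 0, -0.0013, 0, 0, 0, -1],
    [-0.0032, 0, -0.0026, 0, 0, 0, -1],
    [-0.0049, 0, -0.0038, 0, 0, 0, -1],
    [-0.0065, 0, -0.0051, 0, 0, 0, -1],
    [-0.0081, 0, -0.0064, 0, 0, 0, -1],
  ],
)

```text
clock: 22.63
ee_pos: [0.5063, 0.0188, 0.1769]
orientation: [0.0, -3.141, -0.0]
wrist_force: [-1.4, -1.6, 4.0]
width: -0.0003
```

apply_moves(
  steps=[
    [-0.0015, 0, -0.0014, 0, 0, 0, -1],
    [-0.003, 0, -0.0028, 0, 0, 0, -1],
    [-0.0046, 0, -0.0042, 0, 0, 0, -1],
    [-0.0061, 0, -0.0056, 0, 0, 0, -1],
    [-0.0076, 0, -0.007, 0, 0, 0, -1],
  ],
)

```text
clock: 23.05
ee_pos: [0.4986, 0.0188, 0.1698]
orientation: [0.0, -3.141, -0.0]
wrist_force: [-1.1, -2.1, 3.5]
width: 0.0002
```

apply_moves(
  steps=[
    [-0.0014, 0, -0.0015, 0, 0, 0, -1],
    [-0.0028, 0, -0.003, 0, 0, 0, -1],
    [-0.0042, 0, -0.0046, 0, 0, 0, -1],
    [-0.0056, 0, -0.0061, 0, 0, 0, -1],
    [-0.007, 0, -0.0076, 0, 0, 0, -1],
  ],
)

```text
clock: 23.47
ee_pos: [0.4916, 0.0189, 0.1622]
orientation: [0.0, -3.141, -0.0]
wrist_force: [-0.7, -1.3, 3.9]
width: -0.0001
```

apply_moves(
  steps=[
    [-0.0013, 0, -0.0016, 0, 0, 0, -1],
    [-0.0026, 0, -0.0033, 0, 0, 0, -1],
    [-0.0038, 0, -0.0049, 0, 0, 0, -1],
    [-0.0051, 0, -0.0066, 0, 0, 0, -1],
    [-0.0064, 0, -0.0082, 0, 0, 0, -1],
  ],
)

```text
clock: 23.88
ee_pos: [0.4853, 0.0189, 0.154]
orientation: [0.0, -3.141, -0.0]
wrist_force: [-1.8, -2.7, 4.1]
width: 0.0001
```

apply_moves(
  steps=[
    [-0.0012, 0, -0.0017, 0, 0, 0, -1],
    [-0.0024, 0, -0.0034, 0, 0, 0, -1],
    [-0.0036, 0, -0.0052, 0, 0, 0, -1],
    [-0.0048, 0, -0.0069, 0, 0, 0, -1],
    [-0.006, 0, -0.0086, 0, 0, 0, -1],
  ],
)

```text
clock: 24.3
ee_pos: [0.4795, 0.0188, 0.1455]
orientation: [-0.0, 3.141, 0.0]
wrist_force: [-0.8, -2.1, 4.5]
width: -0.0003
```

apply_moves(
  steps=[
    [-0.001, 0, -0.0015, 0, 0, 0, -1],
    [-0.002, 0, -0.003, 0, 0, 0, -1],
    [-0.003, 0, -0.0045, 0, 0, 0, -1],
    [-0.0036, 0, -0.006, 0, 0, 0, -1],
    [-0.0042, 0, -0.0075, 0, 0, 0, -1],
  ],
)

```text
clock: 24.72
ee_pos: [0.4754, 0.0188, 0.1383]
orientation: [-0.0, 3.141, 0.0]
wrist_force: [-1.3, -1.9, 6.6]
width: -0.0003
```

apply_moves(
  steps=[
    [-0.0005, 0, -0.001, 0, 0, 0, -1],
    [-0.001, 0, -0.002, 0, 0, 0, -1],
    [-0.0015, 0, -0.003, 0, 0, 0, -1],
    [-0.002, 0, -0.004, 0, 0, 0, -1],
    [-0.0025, 0, -0.005, 0, 0, 0, -1],
  ],
)

```text
clock: 25.13
ee_pos: [0.4726, 0.0187, 0.1329]
orientation: [0.0, -3.141, 0.0]
wrist_force: [-0.5, -2.5, 3.9]
width: -0.0002
```

apply_moves(
  steps=[
    [-0.0004, 0, -0.0009, 0, 0, 0, -1],
    [-0.0008, 0, -0.0018, 0, 0, 0, -1],
    [-0.0012, 0, -0.0027, 0, 0, 0, -1],
    [-0.0016, 0, -0.0036, 0, 0, 0, -1],
    [-0.0018, 0, -0.004, 0, 0, 0, -1],
  ],
)

```text
clock: 25.55
ee_pos: [0.4707, 0.0188, 0.1289]
orientation: [0.0, -3.141, 0.0]
wrist_force: [-2.1, -2.5, 4.4]
width: -0.0001
```

apply_moves(
  steps=[
    [-0.0002, 0, -0.0005, 0, 0, 0, -1],
    [-0.0004, 0, -0.001, 0, 0, 0, -1],
    [-0.0006, 0, -0.0014, 0, 0, 0, -1],
    [-0.0007, 0, -0.0014, 0, 0, 0, -1],
    [-0.0007, 0, -0.0014, 0, 0, 0, -1],
  ],
)

```text
clock: 25.97
ee_pos: [0.4702, 0.0189, 0.1277]
orientation: [0.0, -3.141, -0.0]
wrist_force: [-1.8, -2.2, 3.9]
width: -0.0001
```

apply_moves(
  steps=[
    [-0.0002, 0, -0.0005, 0, 0, 0, -1],
    [-0.0004, 0, -0.001, 0, 0, 0, -1],
    [-0.0006, 0, -0.0015, 0, 0, 0, -1],
    [-0.0007, 0, -0.0015, 0, 0, 0, -1],
    [-0.0007, 0, -0.0015, 0, 0, 0, -1],
  ],
)

```text
clock: 26.38
ee_pos: [0.4698, 0.0189, 0.1266]
orientation: [-0.0, 3.141, 0.001]
wrist_force: [-2.8, -2.7, 7.2]
width: 0.0002
```

apply_moves(
  steps=[
    [-0.0002, 0, -0.0004, 0, 0, 0, -1],
    [-0.0003, 0, -0.0008, 0, 0, 0, -1],
    [-0.0003, 0, -0.0008, 0, 0, 0, -1],
    [-0.0003, 0, -0.0008, 0, 0, 0, -1],
  ],
)

```text
clock: 26.72
ee_pos: [0.4696, 0.0189, 0.1262]
orientation: [-0.0, 3.141, 0.001]
wrist_force: [-3.2, -3.1, 10.2]
width: -0.0001
```

apply_moves(
  steps=[
    [-0.0002, 0, -0.0005, 0, 0, 0, -1],
    [-0.0004, 0, -0.001, 0, 0, 0, -1],
    [-0.0004, 0, -0.001, 0, 0, 0, -1],
    [-0.0004, 0, -0.001, 0, 0, 0, -1],
  ],
)

```text
clock: 27.05
ee_pos: [0.4695, 0.0189, 0.1257]
orientation: [-0.0, 3.141, 0.001]
wrist_force: [-5.5, -3.0, 12.7]
width: 0.0
```

apply_moves(
  steps=[
    [0, 0, -0.0004, 0, 0, 0, -1],
    [0, 0, -0.0008, 0, 0, 0, -1],
    [0, 0, -0.0008, 0, 0, 0, -1],
    [0, 0, -0.0008, 0, 0, 0, -1],
  ],
)

```text
clock: 27.38
ee_pos: [0.4693, 0.0189, 0.1252]
orientation: [-0.0, 3.142, 0.002]
wrist_force: [-6.2, -3.2, 17.8]
width: 0.0001
```

apply_moves(
  steps=[
    [0, 0, 0.0015, 0, 0, 0, -1],
    [0, 0, 0.003, 0, 0, 0, -1],
    [0.0005, 0, 0.005, 0, 0, 0, -1],
    [0.001, 0, 0.007, 0, 0, 0, -1],
    [0.0015, 0, 0.009, 0, 0, 0, -1],
  ],
)

```text
clock: 27.8
ee_pos: [0.4711, 0.0196, 0.133]
orientation: [-0.001, 3.14, 0.001]
wrist_force: [1.1, -0.7, 2.2]
width: -0.0
```

apply_moves(
  steps=[
    [0, 0, 0.002, 0, 0, 0, -1],
    [0, 0, 0.004, 0, 0, 0, -1],
    [0, 0, 0.006, 0, 0, 0, -1],
    [0, 0, 0.008, 0, 0, 0, -1],
    [0, 0, 0.01, 0, 0, 0, -1],
  ],
)

```text
clock: 28.22
ee_pos: [0.4701, 0.0189, 0.1426]
orientation: [0.0, -3.141, -0.0]
wrist_force: [-0.1, -0.1, -1.2]
width: 0.0003
```

Force is gone 10 mm above the latched height, so the cover looks latched. I'll back off fully and look.

apply_moves(
  steps=[
    [0, -0.005, 0.03, 0, 0, 0, -1],
    [0, -0.02, 0.06, 0, 0, 0, -1],
    [0, -0.05, 0.09, 0, 0, 0, -1],
    [0, -0.085, 0.11, 0, 0, 0, -1],
    [0, -0.12, 0.11, 0, 0, 0, -1],
  ],
)

```text
clock: 28.63
ee_pos: [0.4727, -0.1025, 0.2571]
orientation: [-0.003, 3.134, 0.002]
wrist_force: [0.5, -0.9, -0.1]
width: -0.0001
```

apply_moves(
  steps=[
    [0, -0.03, 0, 0, 0, 0, -1],
    [0, -0.06, 0, 0, 0, 0, -1],
    [0, -0.09, 0, 0, 0, 0, -1],
    [0, -0.1, 0, 0, 0, 0, -1],
    [0, -0.1, 0, 0, 0, 0, -1],
  ],
)

```text
clock: 29.05
ee_pos: [0.4694, -0.2048, 0.2529]
orientation: [-0.01, -3.142, 0.002]
wrist_force: [0.3, 0.2, 0.1]
width: -0.0
```

apply_moves(
  steps=[
    [0, 0, 0, 0, 0, 0, -1],
    [0, 0, 0, 0, 0, 0, -1],
    [0, 0, 0, 0, 0, 0, -1],
    [0, 0, 0, 0, 0, 0, -1],
    [0, 0, 0, 0, 0, 0, -1],
  ],
)

```text
clock: 29.47
ee_pos: [0.4706, -0.2001, 0.2526]
orientation: [-0.003, 3.142, 0.001]
wrist_force: [0.7, 0.8, 0.2]
width: -0.0002
```

Run:
```python
from workcell import bot, snapshot
import cv2, numpy as np, pickle
from h import *
T=snapshot("top"); S=snapshot("scene"); s=bot.state(); print(s["clock"],s["ee_pos"],s["wrist_force"])
pickle.dump((T,S),open("w3.pkl","wb"))
d=pickle.load(open("d0.pkl","rb"))
for n,i in(("top",T),("scene",S)):
    a=[]
    for im in(d[n]["image"],i["image"]):
        B=im.astype(int).max(2)
        sub=B[205:232,205:255] if n=="top" else B[148:170,355:405]
        a.append(max(blobs(sub<60,amin=20),key=lambda q:q[1],default=None))
    print(n,a)
cv2.imwrite("pics/end.png",np.hstack([cv2.resize(S["image"],(400,250)),cv2.resize(T["image"],(400,250))])[:,:,::-1])
```

```text
29.5667 [ 0.4704998  -0.20058719  0.25262925] [ 0.66580976 -0.02107088 -1.11338277]
top [([24.2, 11.9], 531, [9, 4, 32, 17]), None]
scene [([25.7, 8.6], 177, [12, 4, 28, 11]), ([25.7, 8.6], 173, [12, 4, 28, 11])]
```

View pics/end.png

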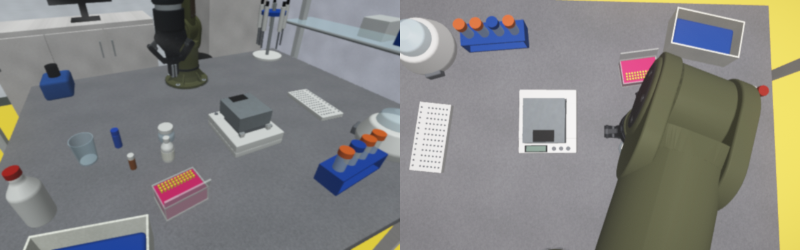

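The final picture shows the cover shut. The scene view puts the pad at exactly its starting pixel, the jar and flask stand where they were, and the arm is clear. Handing in.

```bash
python3 -c "
from workcell import bot
print(bot.job_done())"
```

```text
the job is handed in; nothing more can be done
None
```

The job is done and handed in at about 29.6 s of the allowed 72 s. The hand-in call gives no verdict, so what follows rests on my own checks.

- **Opening:** I pressed the pad until the wrist read 15.7 N, and the cover sprang fully open. The pad's position in the scene camera matched 1.72 rad.
- **Vial:** I stood the larger amber vial in the well and let go of it. Afterwards its axis measured within about 1.5 mm of the well's centre. Just before release its underside was at the floor height, about 34 mm.
- **Closing:** I swung the cover shut from behind at roughly 25 to 30 mm/s with only a few newtons. I then pressed its front to a wrist reading of about 18 N, or 19 N counting sideways force, and backed off.
- **Last checks:** The cover stayed shut after the arm let go. Two seconds later its pad was at exactly its starting pixel in the scene camera, and nothing was touching the robot. The jar and flask looked unmoved in that picture, though I did not measure them again.
- **Check that failed:** My colour mask for the pad found nothing in the last top view, probably because the lighting there had changed. The pad is visible in that picture in its place.

I could not see the vial again once the cover was shut.

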